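Slide out the bench console and stand its screen up

TASK

Get the slide-out console ready for use: by the steel bar on the front of its screen, draw the tray out of the grey housing all the way to its stop. Then swing the flat screen up on its hinge until it stands straight upright, with the tray still fully out, and let go. Leave the keyer box and the paddle key beside it, and the handheld radio on top of it, where they are.

Things in the scene. Friction and masses are not known exactly. Their poses are not given: they have to be found in the camera images.
- console_front (a point): Point at the middle of the lower front edge of the console's housing: a fixed grey case 240 deep (x) x 300 wide (y) x 90 mm high, standing on the bench, open at its front. The point's x axis points from the open front to the back, z up. The tray slides out along -x. The screen's hinge axis is parallel to y, 66 mm up, at x = 160 mm minus the tray's travel.
- tray (a joint): How far the tray is out (m): 0 fully in, 0.180 at its stop. Stiff slide, about 8 N, stays where it is left. The tray is a black keyboard slab 200 x 270 x 22 mm, its underside 22 mm above the bench; it carries the screen. At 0 its front edge is flush with the housing's front.
- screen: Screen: aluminium panel 160 mm long, 250 wide, 12 thick, display below, stiff hinge (0.75 N m, stays put) along its back edge. On its front edge a loop: steel bar 10 mm thick, 110 long, 45 mm out from the panel (gap 40). Origin: bar's middle, 205 mm from the hinge axis, 66 mm up when flat. x from bar to hinge, y along bar; angle of z from vertical: 0 flat, 1.571 upright (2.1 at most).
- keyer: Bystander, loose: aluminium keyer box 90 x 130 x 40 mm with two black knobs (58 mm high in all), beside the console's left; origin under its centre.
- paddle: Bystander, loose: Morse paddle key, wooden base 85 x 110 mm, clear cover, black finger paddles, 57 mm high, beside the console's right; origin under its centre.
- handheld: Bystander, loose: black handheld radio 115 x 55 x 30 mm with a 90 mm stub aerial, lying on the housing's top; origin under its centre.

How it is judged:
By the outcome, as a careful person would: the job done as asked, in the order asked, and still so for the second after the job is handed in, with the robot touching nothing.
It also fails if it takes over 51 s, if anything falls off the work surface, if the arm or the gripper's body presses on something with over 40 N, if the wrist force passes 120 N, or if a joint passes its speed limit or range.

ROBOT

A 7-joint arm with a two-finger parallel gripper is mounted at the origin on the work surface. World frame = base frame: x ahead of the robot, y to its left, z up, the work surface at z = 0. Lengths are in m, angles in rad, forces in N, time in s.
With the tool pointing down it reaches from about 0.425 to 0.825 m from the base axis. Payload 3.6 kg.
Tool frame: the origin (TCP) lies between the finger pads; the fingertips stand 25 mm ahead of it and the grasp point (between the pads) lies 6 mm ahead of it; z points along the fingers, x is the direction in which the jaws open and shut, and the axes are right-handed (so a half turn about z gives the same grasp; the last joint's range is limited). The gripper opens to 85 mm and grips with 20 to 120 N. Pads are 22 mm wide; open, the fingers measure 114 mm over their backs; the gripper's body (76 mm by 85 mm) begins 54 mm behind the grasp point. The pads swing forward as they close: fully open they stand 13 mm farther back than shut.
Start: joints at [1.222, 0.615, -0.013, 1.423, 0.008, 1.103, -0.04], TCP at [0.206, -0.617, 0.231] pointing down, gripper open.
Joint ranges: [-3.12, 3.12], [-0.3, 2.06], [-1.34, 1.32], [0.26, 2.42], [-1.36, 4.5], [0.01, 1.98], [-2.84, 2.84]. Speed limits (rad/s): [2.79, 2.79, 3.14, 3.14, 3.14, 3.14, 3.14].

INTERFACE

Orientations are given as a rotation vector (axis times angle).
In Python, from rig import get_obs, optics, bot gives the robot as it stands. The module is installed in compiled form; this text tells all that it offers.
- The arm moves only by the tool carry_out, never from a script. Its argument "deltas" is text: rows parted by semicolons, each of 6 numbers parted by spaces: the shift along the tool's x, y, z in cm, then the turn, a rotation vector about the tool's x, y, z in rad. A call has 1 to 10 rows; each row is the pose to reach, as a shift and turn from the pose measured when the call began, along the tool's axes at that moment; what a row does not reach only later rows make up. A row lasts 1/10 s, in which the tool goes at most 50 mm and 8.59 degrees, less where a joint would pass 70% of its speed; a pose out of reach is approached as far as the arm can. A call with a gripper value outside its range is refused whole. "claw" is the closure in counts, from 0 (fully open) to 255 (shut), set as the call begins (left out, the last holds). The fingers move at their own pace and stop on an object; "squeeze" is the grip in N (left out, the last holds). Time passes only in rows, so rows that repeat a pose let the fingers close. It gives the time, the measured TCP pose, the force and the opening at its end, in the units of the state.
- get_obs(): the state, without advancing time (a new reading comes with each control period).
- optics.get_image(name): name is "scene" or "top" or "wrist"; returns the picture (384x512x3 uint8, red, green, blue); there is no depth.
- optics.camera_info(name): a dict with "intrinsics" (3x3 intrinsics, pixels), "R" (3x3) and "t" (3): a world point X has camera coordinates R X + t. Camera axes: x right, y down, z forward; pixel columns grow to the right and rows downward; lengths in m; the calibration is good to about 2 mm. A picture is of the moment at which its call begins: read the wrist's pose just before it. camera_info takes no time and is no camera call; for the wrist camera it gives the pose at the moment of the call.
- bot.job_done(): hands the job in, once; it reports no verdict.
The state is a dict: "time": time; "joints": joint angles; "qd": joint speeds; "effort": joint torques, N m; "position": TCP position; "tcp_rot": TCP orientation; "contact_force": force on the tool from outside, world axes, zero at the start; "moment": the same for the moment, N m; "width": finger opening in m.
Only numpy, scipy, OpenCV 4.12 (cv2) and the standard library are available. Lean on these libraries where they do the work, as an engineer would, in place of code of your own. Each camera call takes 0.05 s, during which the arm holds its last target. There are 200 camera calls.

## Working session

There is one attempt and no reset: what is moved stays moved. The work goes in short steps, Python scripts to look and compute and a tool call to move; the robot and the scene stay as the last step left them, time stands still between calls to the robot, and variables do not carry over. Pictures are saved under pics/ and viewed, about 8 in all and at most 12, crops included, and the job is handed in when it is done.

Besides the shell and the picture viewer there is one more tool, called by a JSON object that holds its "api" and its "payload", one argument or row to a line. carry_out: Moves the arm, as the interface text tells. Its arguments: {"type":"object","properties":{"deltas":{"type":"string"},"claw":{"type":"number"},"squeeze":{"type":"number"}},"required":["deltas"]}

```bash
mkdir -p pics; python3 - <<'E'
from rig import get_obs, optics, bot
import cv2, numpy as np
o=get_obs(); print({k:np.round(v,3) for k,v in o.items()})
ims=[]
for n in("scene","top"):
    c=optics.camera_info(n); im=optics.get_image(n); cv2.imwrite(f'pics/{n}0.png',im[:,:,::-1])
    R=np.array(c["R"]);print(n,np.round(c["intrinsics"],1).tolist(),"C",np.round(-R.T@c["t"],3),np.round(R,3).tolist())
E
```

```text
{'time': np.float64(0.0), 'joints': array([ 1.222,  0.616, -0.013,  1.425,  0.008,  1.103, -0.04 ]), 'qd': array([-0.   ,  0.   ,  0.002,  0.001, -0.001,  0.   , -0.   ]), 'effort': array([-0.0000e+00, -4.6921e+01,  2.5900e-01, -1.7103e+01,  1.0000e-02,
        1.0000e-02,  0.0000e+00]), 'position': array([ 0.205, -0.616,  0.23 ]), 'tcp_rot': array([-2.547,  1.836,  0.003]), 'contact_force': array([-0.131,  0.038,  0.247]), 'moment': array([-0.005,  0.028,  0.053]), 'width': np.float64(0.086)}
scene [[483.4, 0.0, 255.2], [0.0, 483.4, 189.6], [0.0, 0.0, 1.0]] C [1.24  0.131 1.054] [[-0.258, 0.966, 0.013], [0.817, 0.225, -0.531], [-0.516, -0.126, -0.847]]
top [[413.8, 0.0, 246.5], [0.0, 413.8, 197.7], [0.0, 0.0, 1.0]] C [ 0.492 -0.008  1.097] [[0.007, -0.999, -0.034], [-0.988, -0.001, -0.157], [0.157, 0.035, -0.987]]
```

View pics/scene0.png

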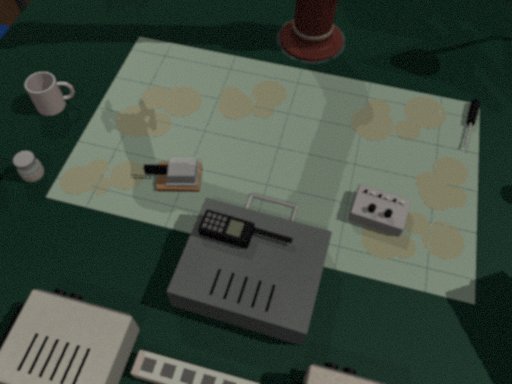

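View pics/top0.png

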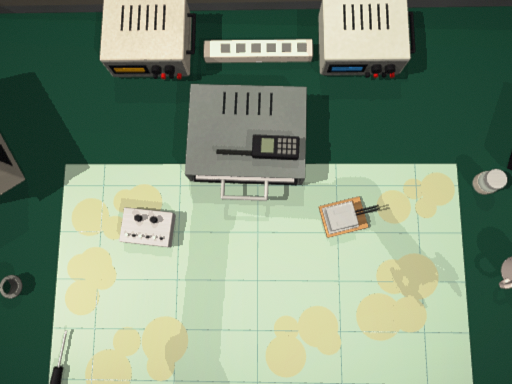

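The top view shows the housing near (247,133), with the bar at about (244,198) on its robot-facing side. The keyer is at (147,227), the paddle at (344,217) and the handheld at (275,147). I'll zoom in on the bar and front edge to measure them.

```bash
cat >h.py <<'E'
from rig import get_obs, optics, bot
import cv2, numpy as np
from scipy.spatial.transform import Rotation as Ro
def ray(n,u,v,z,c=None):
    c=c or optics.camera_info(n);R=np.array(c["R"]);C=-R.T@np.array(c["t"])
    d=R.T@np.linalg.solve(np.array(c["intrinsics"]),[u,v,1.]);return C+d*(z-C[2])/d[2]
def proj(n,X,c=None):
    c=c or optics.camera_info(n);p=np.array(c["intrinsics"])@(np.array(c["R"])@np.array(X)+np.array(c["t"]));return p[:2]/p[2]
E
python3 - <<'E'
from h import *
a=cv2.imread('pics/top0.png')[75:225,175:325]; a=cv2.resize(a,None,fx=4,fy=4,interpolation=cv2.INTER_CUBIC)
cv2.imwrite('pics/topz.png',a)
for n,p in dict(TL=(192,87),TR=(307,88),BR=(306,180),BL=(187,178)).items(): print(n,ray("top",*p,0.09).round(3))
for p in((222,198),(267,198)): print("bar",ray("top",*p,0.071).round(3))
for p in ((248,196),(296,206)): print("bar scene",ray("scene",*p,0.071).round(3))
E
```

```text
TL [0.941 0.17  0.09 ]
TR [ 0.936 -0.126  0.09 ]
BR [ 0.696 -0.12   0.09 ]
BL [0.701 0.176 0.09 ]
bar [0.654 0.09  0.071]
bar [ 0.654 -0.024  0.071]
bar scene [ 0.664 -0.027  0.071]
bar scene [0.661 0.089 0.071]
```

View pics/topz.png

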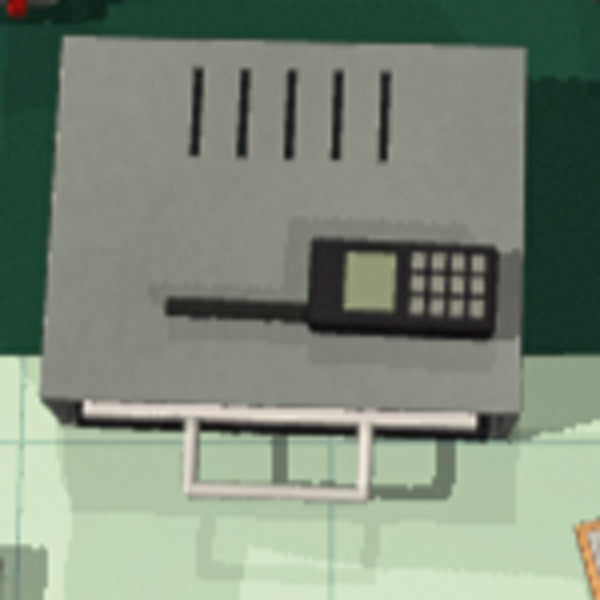

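```bash
python3 - <<'E'
from h import *
P={}
for n,p in dict(FL=(43,398),FR=(522,412),BL=(64,37),BR=(526,48)).items(): P[n]=ray("top",p[0]/4+174.6,p[1]/4+74.6,0.09); print(n,P[n].round(4))
f=P['FL']-P['FR'];print(np.linalg.norm(f),np.arctan2(-f[0],f[1]),np.linalg.norm(P['FL']-P['BL']))
d=P['BL']-P['FL'];print(np.arctan2(d[1],d[0]));d=P['BR']-P['FR'];print(np.arctan2(d[1],d[0]),(P['FL']+P['FR'])/2)
b=[ray("top",u/4+174.6,v/4+74.6,0.069) for u,v in((184,492),(368,494))]
f=b[0]-b[1];print(b,np.linalg.norm(f),np.arctan2(-f[0],f[1]),(b[0]+b[1])/2)
print(Ro.from_rotvec(get_obs()["tcp_rot"]).as_matrix().round(3))
E
```

```text
FL [0.7111 0.1806 0.09  ]
FR [ 0.7021 -0.1174  0.09  ]
BL [0.9499 0.1741 0.09  ]
BR [ 0.9399 -0.1236  0.09  ]
0.29811287004969206 -0.03018780312849076 0.2389196785926855
-0.027097052507417004
-0.02597732112388964 [0.70656958 0.0315897  0.09      ]
[array([0.65504287, 0.09328127, 0.069     ]), array([ 0.65394087, -0.02259402,  0.069     ])] 0.11588052755751459 -0.009509964341183683 [0.65449187 0.03534362 0.069     ]
[[ 0.316 -0.949 -0.001]
 [-0.949 -0.316  0.002]
 [-0.002  0.    -1.   ]]
```

```bash
cat >>h.py <<'E'
PSI=-0.027
F=np.array([0.7066,0.0316,0.0]); ex=np.array([np.cos(PSI),np.sin(PSI),0]); ey=np.array([-np.sin(PSI),np.cos(PSI),0]); ez=np.array([0,0,1.])
def W(x,y,z): return F+x*ex+y*ey+z*ez      # console -> world
def C(p): d=np.array(p)-F; return np.array([d@ex,d@ey,d[2]])
def tool(t): # forward tilt t from straight down; tool x along console x
    z=np.sin(t)*ex-np.cos(t)*ez; y=-ey; return np.column_stack([np.cross(y,z),y,z])
def delta(p,t,ahead=0.006,o=None): # grasp point p (console coords)
    o=o or get_obs(); R0=Ro.from_rotvec(o["tcp_rot"]).as_matrix(); R=tool(t)
    tcp=W(*p)-ahead*R[:,2]
    return np.r_[R0.T@(tcp-o["position"])*100,Ro.from_matrix(R0.T@R).as_rotvec()]
def show(p,t,**k): print(' '.join(f'{v:.2f}' if i<3 else f'{v:.3f}' for i,v in enumerate(delta(p,t,**k))))
def st():
    o=get_obs();R=Ro.from_rotvec(o["tcp_rot"]).as_matrix();z=R[:,2]
    print('t',round(float(o["time"]),2),'grasp(console)',C(o["position"]+.006*z).round(4),'tilt',round(float(np.arctan2(z@ex,-z[2])),3),'F',np.round(o["contact_force"],1),'w',round(float(o["width"]),4),'q',np.round(o["joints"],2))
E
python3 -c "
from h import *
st();show((-.05,0,.20),.2)"
```

```text
t 0.1 grasp(console) [-0.4836 -0.6608  0.2242] tilt -0.001 F [ 0.3 -0.5  1. ] w 0.0851 q [ 1.22  0.62 -0.01  1.42  0.01  1.1  -0.04]
-47.32 -63.22 2.55 0.121 0.177 -1.218
```

{"api": "carry_out", "payload": {
  "deltas": "-47.3 -63.2 2.5 0.12 0.18 -1.22;-47.3 -63.2 2.5 0.12 0.18 -1.22;-47.3 -63.2 2.5 0.12 0.18 -1.22;-47.3 -63.2 2.5 0.12 0.18 -1.22;-47.3 -63.2 2.5 0.12 0.18 -1.22;-47.3 -63.2 2.5 0.12 0.18 -1.22;-47.3 -63.2 2.5 0.12 0.18 -1.22;-47.3 -63.2 2.5 0.12 0.18 -1.22;-47.3 -63.2 2.5 0.12 0.18 -1.22;-47.3 -63.2 2.5 0.12 0.18 -1.22",
  "claw": 147,
  "squeeze": 30
}}

```text
time: 1.1
position: [0.4902, -0.2048, 0.2151]
tcp_rot: [3.12, -0.04, 0.315]
contact_force: [0.6, -1.4, -0.0]
width: 0.0361
```

```bash
python3 -c "
from h import *
st();show((-.05,0,.20),.2)"
```

```text
t 1.1 grasp(console) [-0.2088 -0.2421  0.2092] tilt 0.201 F [ 0.6 -1.4 -0. ] w 0.0361 q [ 0.69  0.4  -0.41  1.94  0.17  0.65  0.18]
15.41 -24.20 4.02 0.002 -0.001 0.001
```

{"api": "carry_out", "payload": {
  "deltas": "15.4 -24.2 4 0 0 0;15.4 -24.2 4 0 0 0;15.4 -24.2 4 0 0 0;15.4 -24.2 4 0 0 0;15.4 -24.2 4 0 0 0;15.4 -24.2 4 0 0 0;15.4 -24.2 4 0 0 0;15.4 -24.2 4 0 0 0;15.4 -24.2 4 0 0 0"
}}

```text
time: 2.0
position: [0.6545, 0.0308, 0.2054]
tcp_rot: [3.119, -0.044, 0.312]
contact_force: [1.1, 0.6, 0.4]
width: 0.0363
```

```bash
python3 -c "
from h import *
st();c=optics.camera_info('wrist');im=optics.get_image('wrist');cv2.imwrite('pics/w1.png',im[:,:,::-1])
np.savez('w1.npz',**{k:np.array(c[k]) for k in('intrinsics','R','t')})
for y in(-.055,0,.055):print(proj('wrist',W(-.045,y,.071),c).round(0))
"
```

```text
t 2.0 grasp(console) [-0.0509 -0.0022  0.1995] tilt 0.2 F [1.1 0.6 0.4] w 0.0363 q [ 0.09  0.58 -0.3   1.63  0.29  0.78 -0.36]
[239. 235.]
[237. 181.]
[236. 120.]
```

View pics/w1.png

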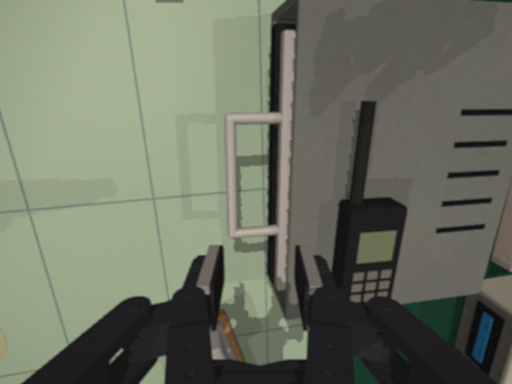

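The bar is a round rod running from (231,117) to (235,233), within about 5 px of the prediction. I'll refine from this.

```bash
python3 -c "
from h import *
c=dict(np.load('w1.npz'))
for p in((231,117),(235,235)):print(C(ray('',*p,.068,c)).round(4))
for p in((290,32),(281,287)):print('panel edge',C(ray('',*p,.072,c)).round(4))
show((-.050,.002,.066),.2)
show((-.050,.002,.110),.2)"
```

```text
[-0.0487  0.0571  0.068 ]
[-0.0482 -0.0561  0.068 ]
panel edge [0.001  0.1238 0.072 ]
panel edge [-0.001  -0.1204  0.072 ]
-2.59 -0.51 13.13 0.005 -0.000 -0.001
-1.71 -0.50 8.82 0.005 -0.000 -0.001
```

{"api": "carry_out", "payload": {
  "deltas": "-1.6 -0.35 8.8 0 0 0;-1.6 -0.35 8.8 0 0 0;-1.6 -0.35 8.8 0 0 0;-2.0 -0.35 11 0 0 0;-2.2 -0.35 12 0 0 0;-2.45 -0.35 13.1 0 0 0;-2.45 -0.35 13.1 0 0 0;-2.45 -0.35 13.1 0 0 0"
}}

```text
time: 2.85
position: [0.6572, 0.0332, 0.0734]
tcp_rot: [3.118, -0.045, 0.315]
contact_force: [0.3, -0.2, 0.4]
width: 0.0362
```

{"api": "carry_out", "payload": {
  "deltas": "0 0 0 0 0 0;0 0 0 0 0 0;0 0 0 0 0 0;0 0 0 0 0 0;0 0 0 0 0 0;0 0 0 0 0 0",
  "claw": 255
}}

```text
time: 3.45
position: [0.6572, 0.0332, 0.0733]
tcp_rot: [3.118, -0.045, 0.315]
contact_force: [-0.4, 0.5, -0.1]
width: -0.0002
```

```bash
python3 -c "
from h import *
st();a=optics.get_image('wrist');cv2.imwrite('pics/w2.png',a[:,:,::-1])
show((-.2285,.0,.066),.2)"
```

```text
t 3.45 grasp(console) [-0.0482  0.0002  0.0675] tilt 0.201 F [-0.4  0.5 -0.1] w -0.0002 q [ 0.03  0.74 -0.22  1.74  0.37  0.5  -0.45]
-17.69 0.07 -3.46 0.005 -0.001 -0.002
```

View pics/w2.png

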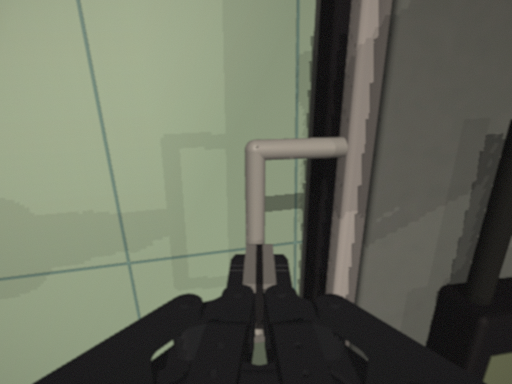

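```bash
python3 -c "
from h import *
c=dict(np.load('w1.npz'));d=optics.camera_info('wrist')
P=[np.array(k['intrinsics'])@np.c_[np.array(k['R']),np.array(k['t'])] for k in(c,d)]
for a,b in(((235,119),(257,148)),((282,118),(340,147))):
  X=cv2.triangulatePoints(P[0],P[1],np.array(a,float),np.array(b,float))[:,0];print(C(X[:3]/X[3]).round(4))
o=get_obs();z=Ro.from_rotvec(o['tcp_rot']).as_matrix()[:,2]
for s in(0,.006,.025):print(s,proj('',o['position']+s*z,d).round(0))
print(proj('',W(-.0485,0.05,.066),d).round(0),proj('',W(-.045,0.05,.066),d).round(0))
"
```

```text
[-0.0424  0.052   0.0391]
[0.0006 0.0535 0.0541]
0 [258. 259.]
0.006 [258. 253.]
0.025 [259. 237.]
[257. 161.] [264. 161.]
```

The fingers closed fully, so they missed the bar. I'll check the heights from the scene camera.

```bash
python3 -c "
from h import *
im=optics.get_image('scene')[:,:,::-1];cv2.imwrite('pics/s1.png',im)
a=cv2.resize(im[130:280,170:340],None,fx=4,fy=4,interpolation=cv2.INTER_CUBIC);b=cv2.resize(cv2.imread('pics/scene0.png')[180:230,230:310],None,fx=4,fy=4,interpolation=cv2.INTER_CUBIC)
a[-200:,:320]=b
cv2.imwrite('pics/s1z.png',a)
for y in(-.055,.055):
  for x in (-.045,): print('pred',proj('scene',W(x,y,.066)).round(1),proj('top',W(x,y,.066)).round(1))
"
```

```text
pred [250.5 196.2] [266.4 195.9]
pred [295.1 207.8] [222.9 194.6]
```

View pics/s1z.png

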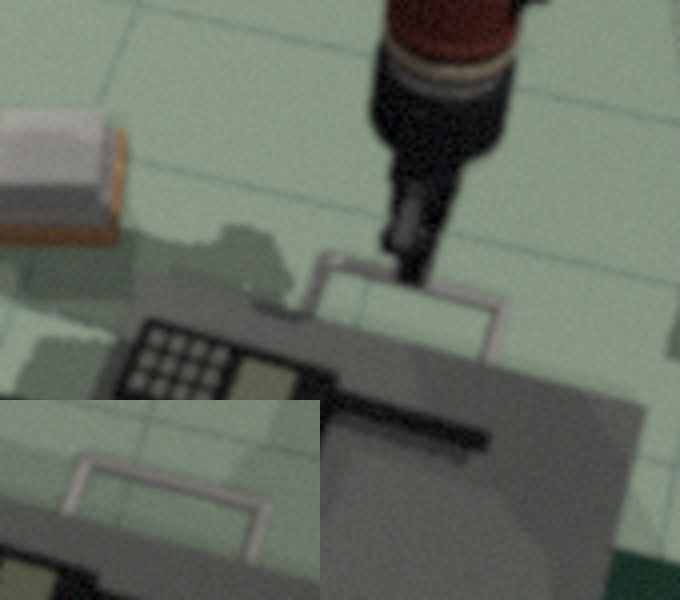

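```bash
python3 -c "
from h import *
d=optics.camera_info('wrist');R=np.array(d['R']);print('cam',C(-R.T@np.array(d['t'])).round(3),'fwd',R[2].round(2))
o=get_obs();z=Ro.from_rotvec(o['tcp_rot']).as_matrix()[:,2];st()
T=o['position']+.025*z;print('tip',C(T).round(3),proj('scene',T).round(1))
print(C(ray('wrist',257,243,.066)).round(3))
for p in((251.2,195.5),(296.2,206.2)):print('bar from scene',[C(ray('scene',*p,h)).round(4) for h in(.04,.055,.066)])
for p in((220.6,197.6),(266.6,198.1)):print('bar from top',[C(ray('top',*p,h)).round(4) for h in(.04,.055,.066)])
"
```

```text
cam [-0.077  0.085  0.213] fwd [ 0.18 -0.33 -0.93]
t 3.55 grasp(console) [-0.0482  0.0002  0.0674] tilt 0.201 F [ 0.1 -0.2 -0.8] w -0.0003 q [ 0.03  0.74 -0.22  1.74  0.37  0.5  -0.45]
tip [-0.044  0.     0.049] [272.3 205.9]
[-0.049  0.005  0.066]
bar from scene [array([-0.0627, -0.0584,  0.04  ]), array([-0.0539, -0.0558,  0.055 ]), array([-0.0475, -0.0539,  0.066 ])]
bar from scene [array([-0.0654,  0.0548,  0.04  ]), array([-0.0566,  0.0557,  0.055 ]), array([-0.0501,  0.0564,  0.066 ])]
bar from top [array([-0.0487,  0.0632,  0.04  ]), array([-0.051 ,  0.0617,  0.055 ]), array([-0.0527,  0.0606,  0.066 ])]
bar from top [array([-0.0466, -0.0559,  0.04  ]), array([-0.049 , -0.0557,  0.055 ]), array([-0.0507, -0.0556,  0.066 ])]
```

Both views put the closed fingertips at bar height, above the bar and not straddling it, so the tips sit roughly 2 cm higher than reckoned. I'll open, go 2 cm lower and close again.

{"api": "carry_out", "payload": {
  "deltas": "0 0 0 0 0 0;0 0 0 0 0 0;0 0 0 0 0 0;0 0 0 0 0 0;-0.1 0 0.5 0 0 0;-0.2 0 1.0 0 0 0;-0.3 0 1.5 0 0 0;-0.4 0 1.96 0 0 0;-0.4 0 1.96 0 0 0",
  "claw": 147
}}

```text
time: 4.45
position: [0.6564, 0.033, 0.0521]
tcp_rot: [3.118, -0.045, 0.312]
contact_force: [-0.4, 1.3, -0.1]
width: 0.0364
```

{"api": "carry_out", "payload": {
  "deltas": "0 0 0 0 0 0;0 0 0 0 0 0;0 0 0 0 0 0;0 0 0 0 0 0;0 0 0 0 0 0;0 0 0 0 0 0",
  "claw": 255
}}

```text
time: 5.05
position: [0.6584, 0.0331, 0.0528]
tcp_rot: [3.118, -0.046, 0.318]
contact_force: [5.1, 1.0, -3.3]
width: 0.0086
```

```bash
python3 -c "
from h import *
st();im=optics.get_image('scene')[:,:,::-1];cv2.imwrite('pics/s2.png',im)
a=cv2.resize(im[150:230,220:320],None,fx=4,fy=4,interpolation=cv2.INTER_CUBIC);w=optics.get_image('wrist')[:,:,::-1];cv2.imwrite('pics/w3.png',w)
cv2.imwrite('pics/c2.png',np.hstack([a,cv2.resize(w[80:400,150:400],(390,320))[:320]]))
"
```

```text
t 5.05 grasp(console) [-0.047   0.0001  0.0469] tilt 0.203 F [ 5.1  1.  -3.3] w 0.0086 q [ 0.02  0.77 -0.2   1.75  0.39  0.46 -0.47]
```

View pics/c2.png

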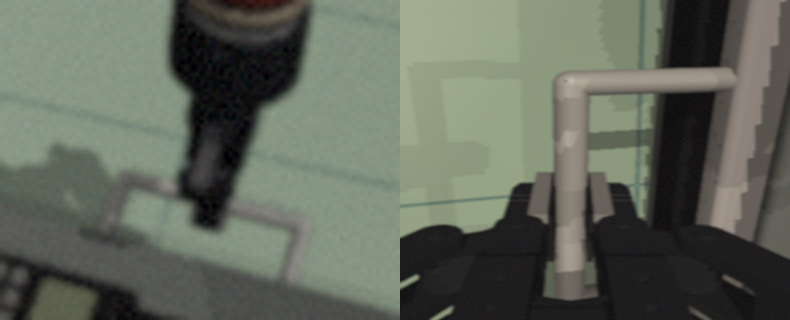

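The wrist view shows the bar between the fingers but toward the back of the pads. I'll reopen, raise about 8 mm and grip again.

{"api": "carry_out", "payload": {
  "deltas": "0 0 0 0 0 0;0 0 0 0 0 0;0 0 0 0 0 0;-0.05 0 -0.8 0 0 0;-0.05 0 -0.8 0 0 0;-0.05 0 -0.8 0 0 0",
  "claw": 170
}}

```text
time: 5.75
position: [0.6564, 0.0332, 0.0611]
tcp_rot: [3.118, -0.045, 0.319]
contact_force: [0.5, -0.4, 0.1]
width: 0.0286
```

{"api": "carry_out", "payload": {
  "deltas": "0 0 0 0 0 0;0 0 0 0 0 0;0 0 0 0 0 0;0 0 0 0 0 0;0 0 0 0 0 0",
  "claw": 255,
  "squeeze": 40
}}

```text
time: 6.25
position: [0.6566, 0.0332, 0.0613]
tcp_rot: [3.118, -0.046, 0.32]
contact_force: [0.0, 0.0, 2.4]
width: 0.0079
```

```bash
python3 -c "
from h import *
st();show((-.2285,0,.0545),.2)"
```

```text
t 6.25 grasp(console) [-0.0488  0.0002  0.0555] tilt 0.205 F [0.  0.  2.4] w 0.0079 q [ 0.03  0.75 -0.2   1.75  0.38  0.47 -0.46]
-17.62 0.07 -3.56 0.004 -0.005 -0.002
```

{"api": "carry_out", "payload": {
  "deltas": "-1 0 -0.2 0 0 0;-3 0 -0.6 0 0 0;-5 0 -1 0 0 0;-7 0 -1.4 0 0 0;-9 0.03 -1.8 0 0 0;-11 0.04 -2.2 0 0 0;-13 0.05 -2.6 0 0 0;-14.7 0.06 -3 0 0 0;-14.7 0.06 -3 0 0 0"
}}

```text
time: 7.15
position: [0.5078, 0.0381, 0.0619]
tcp_rot: [3.12, -0.044, 0.327]
contact_force: [1.9, 1.9, 2.9]
width: 0.008
```

```bash
python3 -c "
from h import *
st();show((-.2385,0,.0555),.2)"
```

```text
t 7.15 grasp(console) [-0.1977  0.0012  0.056 ] tilt 0.209 F [1.9 1.9 2.9] w 0.008 q [-0.09  0.6  -0.07  2.17  0.43  0.18 -0.59]
-4.00 0.12 -0.80 0.002 -0.009 -0.001
```

{"api": "carry_out", "payload": {
  "deltas": "-0.8 0 -0.16 0 0 0;-1.6 0.05 -0.32 0 0 0;-2.4 0.08 -0.48 0 0 0;-2.8 0.1 -0.57 0 0 0;-3.1 0.1 -0.63 0 0 0;-3.4 0.1 -0.69 0 0 0"
}}

```text
time: 7.75
position: [0.4831, 0.0391, 0.0638]
tcp_rot: [-3.121, 0.047, -0.357]
contact_force: [18.4, -3.1, -6.0]
width: 0.0078
```

```bash
python3 -c "
from h import *
st()"
```

```text
t 7.75 grasp(console) [-0.2222  0.0015  0.058 ] tilt 0.228 F [18.4 -3.1 -6. ] w 0.0078 q [-0.14  0.58 -0.01  2.25  0.44  0.1  -0.62]
```

{"api": "carry_out", "payload": {
  "deltas": "-0.6 0 -0.1 0 0 0;-1.2 0 -0.2 0 0 0;-1.6 0 -0.3 0 0 0;-1.6 0 -0.3 0 0 0"
}}

```text
time: 8.15
position: [0.4833, 0.0393, 0.0675]
tcp_rot: [-3.109, 0.055, -0.403]
contact_force: [23.7, -5.9, -5.7]
width: 0.0079
```

```bash
python3 -c "
from h import *
st();im=optics.get_image('top')[:,:,::-1];cv2.imwrite('pics/t3.png',im)
cv2.imwrite('pics/t3z.png',cv2.resize(im[60:300,160:340],None,fx=2.4,fy=2.4,interpolation=cv2.INTER_CUBIC))"
```

```text
t 8.15 grasp(console) [-0.2219  0.0017  0.0617] tilt 0.258 F [23.7 -5.9 -5.7] w 0.0079 q [-0.17  0.57  0.03  2.27  0.45  0.05 -0.63]
```

View pics/t3z.png

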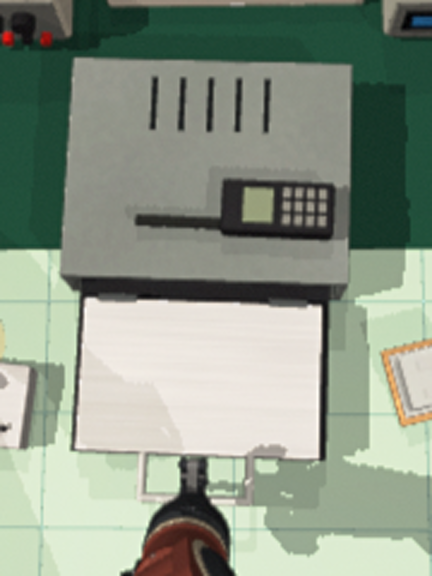

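The tray is out against its stop: force rose to 24 N with no further travel. Now I'll plan the arc.

```bash
cat >>h.py <<'E'
def arc(a,t,H=-.0195,r=.206): show((H-r*np.cos(a),.001,.066+r*np.sin(a)),t,ahead=-.005)
def bar():
    o=get_obs();z=Ro.from_rotvec(o["tcp_rot"]).as_matrix()[:,2];b=C(o["position"]-.005*z);d=b-[-.0195,0,.066]
    print('bar',b.round(4),'r',round(float(np.hypot(d[0],d[2])),4),'a',round(float(np.arctan2(d[2],-d[0])),3));st()
E
python3 -c "
from h import *
bar()
for a in np.arange(.08,.62,.065): arc(a,.2-.42*a)"
```

```text
bar [-0.2247  0.0016  0.0723] r 0.2053 a 0.031
t 8.2 grasp(console) [-0.2219  0.0017  0.0617] tilt 0.258 F [23.1 -6.  -6.5] w 0.0076 q [-0.17  0.57  0.03  2.27  0.45  0.05 -0.63]
0.20 0.06 -0.99 -0.008 -0.091 -0.009
0.67 0.04 -2.24 -0.009 -0.119 -0.009
1.22 0.03 -3.45 -0.009 -0.146 -0.009
1.85 0.01 -4.63 -0.009 -0.173 -0.009
2.55 -0.00 -5.76 -0.009 -0.200 -0.009
3.32 -0.02 -6.85 -0.009 -0.228 -0.009
4.17 -0.04 -7.88 -0.009 -0.255 -0.009
5.08 -0.05 -8.85 -0.009 -0.282 -0.008
6.05 -0.07 -9.76 -0.009 -0.310 -0.008
```

{"api": "carry_out", "payload": {
  "deltas": "0.2 0.05 -1 -0.01 -0.09 -0.01;0.65 0.04 -2.2 -0.01 -0.12 -0.01;1.2 0.03 -3.45 -0.01 -0.15 -0.01;1.85 0 -4.6 -0.01 -0.17 -0.01;2.55 0 -5.75 -0.01 -0.2 -0.01;3.3 0 -6.85 -0.01 -0.23 -0.01;3.3 0 -6.85 -0.01 -0.23 -0.01"
}}

```text
time: 8.9
position: [0.5005, 0.0387, 0.143]
tcp_rot: [-3.14, 0.042, -0.05]
contact_force: [3.7, 1.1, 0.5]
width: 0.0083
```

```bash
python3 -c "
from h import *
bar()
for a in np.arange(.47,1.0,.06): arc(a,.2-.42*a)"
```

```text
bar [-0.2064  0.0015  0.148 ] r 0.2041 a 0.413
t 8.9 grasp(console) [-0.2061  0.0015  0.137 ] tilt 0.032 F [3.7 1.1 0.5] w 0.0083 q [ 0.12  0.51 -0.35  1.97  0.29  0.67 -0.44]
0.35 0.05 -1.12 -0.001 -0.029 0.000
0.96 0.05 -2.19 -0.001 -0.054 0.000
1.64 0.05 -3.21 -0.001 -0.079 0.000
2.37 0.05 -4.20 -0.001 -0.105 0.000
3.17 0.05 -5.14 -0.001 -0.130 0.000
4.02 0.05 -6.02 -0.001 -0.155 0.000
4.92 0.05 -6.86 -0.001 -0.180 0.000
5.87 0.04 -7.64 -0.001 -0.205 0.000
6.86 0.04 -8.36 -0.001 -0.231 0.000
```

{"api": "carry_out", "payload": {
  "deltas": "0.35 0.05 -1.1 0 -0.03 0;0.95 0.05 -2.2 0 -0.055 0;1.65 0.05 -3.2 0 -0.08 0;2.35 0.05 -4.2 0 -0.105 0;3.15 0.05 -5.15 0 -0.13 0;4 0.05 -6 0 -0.155 0;4.9 0.05 -6.85 0 -0.18 0;5.85 0.05 -7.65 0 -0.205 0;6.85 0.05 -8.35 0 -0.23 0;6.85 0.05 -8.35 0 -0.23 0"
}}

```text
time: 9.9
position: [0.5638, 0.0365, 0.2264]
tcp_rot: [-3.121, 0.041, 0.324]
contact_force: [-3.0, 0.8, -1.8]
width: 0.008
```

```bash
python3 -c "
from h import *
bar()
for a in np.arange(1.0,1.5,.06): arc(a,.2-.42*a)
im=optics.get_image('top')[:,:,::-1];s=optics.get_image('scene')[:,:,::-1]
cv2.imwrite('pics/t4.png',np.hstack([cv2.resize(im[60:300,160:340],None,fx=2,fy=2),cv2.resize(s[100:340,150:350],None,fx=2,fy=2)]))"
```

```text
bar [-0.1419  0.0011  0.2313] r 0.2057 a 0.934
t 9.9 grasp(console) [-0.1441  0.0011  0.2206] tilt -0.207 F [-3.   0.8 -1.8] w 0.008 q [ 0.14  0.62 -0.39  1.5   0.18  1.27 -0.31]
0.91 0.01 -1.01 -0.000 -0.013 0.001
1.80 0.01 -1.85 -0.000 -0.038 0.001
2.75 0.01 -2.64 -0.000 -0.063 0.001
3.73 0.01 -3.36 -0.000 -0.089 0.001
4.76 0.01 -4.03 -0.000 -0.114 0.001
5.83 0.01 -4.63 -0.000 -0.139 0.001
6.93 0.01 -5.17 -0.000 -0.164 0.001
8.06 0.01 -5.64 -0.000 -0.189 0.001
9.22 0.01 -6.04 -0.000 -0.215 0.001
```

View pics/t4.png

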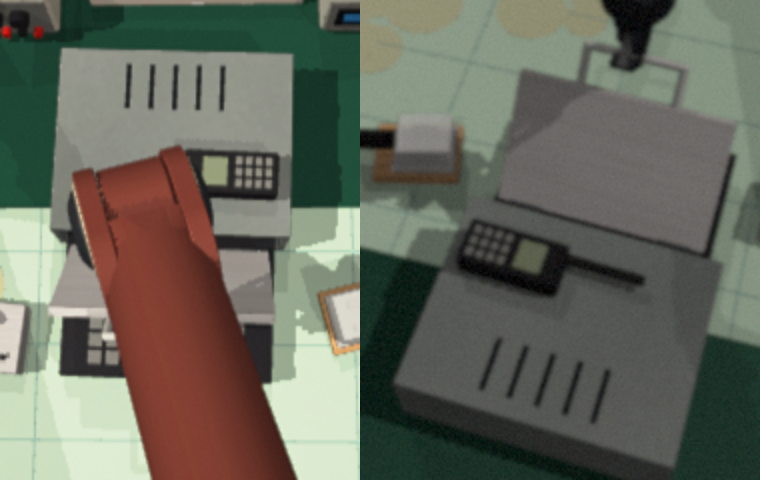

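The screen is rising in the grip and the tray is still fully out. I'll continue the arc.

{"api": "carry_out", "payload": {
  "deltas": "0.9 0 -1 0 -0.015 0;1.8 0 -1.85 0 -0.04 0;2.75 0 -2.65 0 -0.065 0;3.75 0 -3.35 0 -0.09 0;4.75 0 -4.05 0 -0.115 0;5.85 0 -4.65 0 -0.14 0;6.95 0 -5.15 0 -0.165 0;8.05 0 -5.65 0 -0.19 0;9.2 0 -6.05 0 -0.215 0;9.2 0 -6.05 0 -0.215 0"
}}

```text
time: 11.0
position: [0.6653, 0.0331, 0.2681]
tcp_rot: [-3.068, 0.04, 0.658]
contact_force: [-2.8, 0.1, 4.2]
width: 0.0077
```

```bash
python3 -c "
from h import *
bar()
for a in (1.5,1.53,1.56,1.59): arc(a,-.43)"
```

```text
bar [-0.0393  0.0004  0.2726] r 0.2076 a 1.475
t 11.0 grasp(console) [-0.0438  0.0004  0.2626] tilt -0.423 F [-2.8  0.1  4.2] w 0.0077 q [ 0.06  0.9  -0.35  0.85  0.18  1.85 -0.24]
0.52 -0.06 -0.11 0.002 -0.007 0.000
1.07 -0.06 -0.39 0.002 -0.007 0.000
1.62 -0.06 -0.66 0.002 -0.007 0.000
2.19 -0.06 -0.91 0.002 -0.007 0.000
```

{"api": "carry_out", "payload": {
  "deltas": "0.5 0 -0.1 0 0 0;1.0 0 -0.4 0 0 0;1.6 0 -0.65 0 0 0;1.6 0 -0.65 0 0 0;1.6 0 -0.65 0 0 0"
}}

```text
time: 11.5
position: [0.6812, 0.0325, 0.2693]
tcp_rot: [-3.068, 0.04, 0.661]
contact_force: [-3.7, 0.0, 4.9]
width: 0.0079
```

```bash
python3 -c "
from h import *
bar()
s=optics.get_image('scene')[:,:,::-1];cv2.imwrite('pics/s5.png',s)
t=optics.get_image('top')[:,:,::-1];cv2.imwrite('pics/t5.png',t)
cv2.imwrite('pics/c5.png',np.hstack([cv2.resize(s[60:260,210:340],None,fx=3,fy=3),cv2.resize(t[120:320,170:300],None,fx=3,fy=3)]))
for y in(-.125,.125):
  for h in(0,.16): print('pred upright panel centre-plane',y,h,(proj('scene',W(-.0195,y,.066+h))-[210,60])*3)
for y in(-.055,.055): print('bar',(proj('scene',W(-.0195,y,.271))-[210,60])*3)
for y in(-.055,.055): print('bar -.04',(proj('scene',W(-.0395,y,.271))-[210,60])*3)
"
```

```text
bar [-0.0233  0.0003  0.2739] r 0.2079 a 1.552
t 11.5 grasp(console) [-2.780e-02  2.000e-04  2.639e-01] tilt -0.424 F [-3.7  0.   4.9] w 0.0079 q [ 0.04  0.93 -0.35  0.76  0.19  1.9  -0.23]
pred upright panel centre-plane -0.125 0 [ 27.83721298 413.04970939]
pred upright panel centre-plane -0.125 0.16 [ 16.39896214 295.17333335]
pred upright panel centre-plane 0.125 0 [335.51616725 493.92989625]
pred upright panel centre-plane 0.125 0.16 [366.14785335 383.01460097]
bar [111.80673171 280.66571737]
bar [271.80834313 320.22917475]
bar -.04 [120.45764597 257.78660272]
bar -.04 [278.89756851 296.56383022]
```

View pics/c5.png

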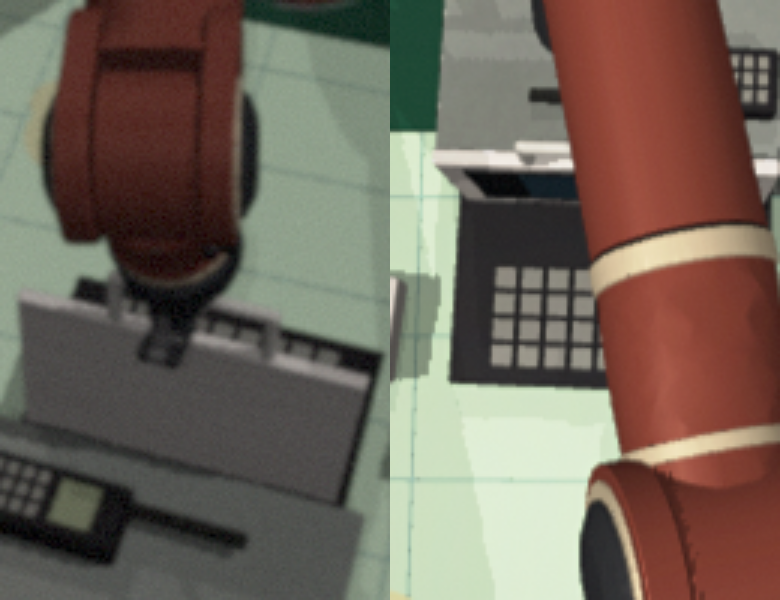

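```bash
python3 -c "
from h import *
print('tray front corner',C(ray('top',190,247.3,.044)).round(4))
print('bar R from scene',[C(ray('scene',210+275/3,60+315/3,h)).round(4) for h in(.266,.271,.276)])
print('panel top back edge',[C(ray('scene',210+u/3,60+v/3,.226)).round(4) for u,v in((20,292),(367,376))])
print('panel top edge from top cam', [C(ray('top',170+(u-390)/3,120+v/3,.226)).round(4) for u,v in((434,152),(434,162))])"
```

```text
tray front corner [-0.1793  0.1352  0.044 ]
bar R from scene [array([-0.0277,  0.0557,  0.266 ]), array([-0.0242,  0.056 ,  0.271 ]), array([-0.0207,  0.0564,  0.276 ])]
panel top back edge [array([-0.0228, -0.1235,  0.226 ]), array([-0.0252,  0.1244,  0.226 ])]
panel top edge from top cam [array([-0.0209,  0.1247,  0.226 ]), array([-0.0283,  0.1243,  0.226 ])]
```

{"api": "carry_out", "payload": {
  "deltas": "0.2 0 -0.08 0 0 0;0.4 0 -0.15 0 0 0;0.4 0 -0.15 0 0 0;0.4 0 -0.15 0 0 0"
}}

```text
time: 12.0
position: [0.6846, 0.0324, 0.2694]
tcp_rot: [-3.068, 0.039, 0.664]
contact_force: [-5.5, 0.5, 2.9]
width: 0.0077
```

```bash
python3 -c "
from h import *
bar()"
```

```text
bar [-2.00e-02  2.00e-04  2.74e-01] r 0.208 a 1.569
t 12.0 grasp(console) [-2.450e-02  2.000e-04  2.639e-01] tilt -0.427 F [-5.5  0.5  2.9] w 0.0077 q [ 0.04  0.94 -0.34  0.73  0.19  1.91 -0.23]
```

The tray measures 0.179 m out and the screen about 1.57 rad. I'll release and back out.

{"api": "carry_out", "payload": {
  "deltas": "0 0 0 0 0 0;0 0 0 0 0 0;0 0 0 0 0 0;0 0 0 0 0 0;0 0 0 0 0 0",
  "claw": 147
}}

```text
time: 12.5
position: [0.6849, 0.0323, 0.2692]
tcp_rot: [-3.068, 0.04, 0.663]
contact_force: [0.0, -0.0, -0.3]
width: 0.0364
```

{"api": "carry_out", "payload": {
  "deltas": "0 0 -1 0 0 0;0 0 -2 0 0 0;0 0 -3 0 0 0;0 0 -4.5 0 0 0;0 0 -6 0 0 0;0 0 -7 0 0 0;0 0 -7 0 0 0"
}}

```text
time: 13.2
position: [0.6908, 0.0312, 0.316]
tcp_rot: [-3.076, 0.04, 0.613]
contact_force: [0.5, 0.8, -0.2]
width: 0.0359
```

```bash
python3 -c "
from h import *
st();show((-.10,.0,.43),0)"
```

```text
t 13.2 grasp(console) [-0.0181 -0.0008  0.3104] tilt -0.393 F [ 0.5  0.8 -0.2] w 0.0359 q [-0.07  0.91  0.04  0.64 -0.06  1.98 -0.08]
-12.37 -0.09 -7.86 0.000 0.393 0.001
```

{"api": "carry_out", "payload": {
  "deltas": "-1.5 0 -3.7 0 0.1 0;-3 0 -7.4 0 0.25 0;-3.8 0 -9.2 0 0.39 0;-10 0 -9 0 0.39 0;-16 0 -7 0 0.39 0;-21 0 -5 0 0.39 0;-21 0 -5 0 0.39 0;-21 0 -5 0 0.39 0;-21 0 -5 0 0.39 0"
}}

```text
time: 14.1
position: [0.5158, 0.0359, 0.443]
tcp_rot: [-3.141, 0.039, 0.003]
contact_force: [-0.3, 0.3, -0.6]
width: 0.0366
```

```bash
python3 -c "
from h import *
st()
s=optics.get_image('scene')[:,:,::-1];t=optics.get_image('top')[:,:,::-1]
cv2.imwrite('pics/c6.png',np.hstack([cv2.resize(s[140:340,140:340],None,fx=2,fy=2),cv2.resize(t[80:280,170:370],None,fx=2,fy=2)]))
print([(proj('scene',W(-.0195,y,.271))-[140,140])*2 for y in(-.055,.055)],[(proj('top',W(-.0195,y,.271))-[170,80])*2+[400,0] for y in(-.055,.055)])"
```

```text
t 14.1 grasp(console) [-0.1908 -0.0008  0.437 ] tilt -0.002 F [-0.3  0.3 -0.6] w 0.0366 q [-0.14  0.27  0.04  1.4  -0.01  1.47 -0.13]
[array([214.53782114,  27.11047824]), array([321.20556208,  53.4861165 ])] [array([596.21656354, 174.71332887]), array([488.91710764, 172.00429184])]
```

View pics/c6.png

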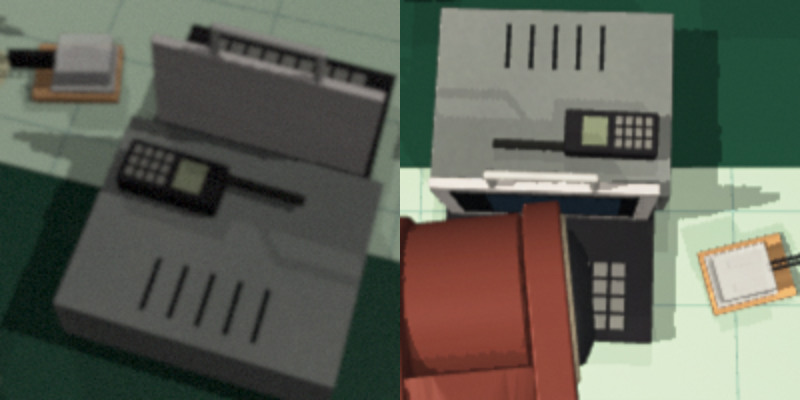

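The top and scene views agree within about 5 mm with a screen standing upright. The handheld and paddle haven't moved, and the arm is clear. Handing in.

```bash
python3 -c "
from h import *
print('tray corner',C(ray('top',295.2,251,.044)).round(4)); print(bot.job_done())"
```

```text
tray corner [-0.1799 -0.1312  0.044 ]
the job is handed in; nothing more can be done
None
```

I drew the tray out by the bar to its stop, swung the screen up to upright, released it, backed the arm clear and handed the job in. The clock read about 14 s of the 51 s allowed, and the highest contact force I read was about 25 N.

- **Grip:** the first one missed, because the fingers closed just above the bar without touching it. I went lower, gripped again and held the bar through both the pull and the swing.
- **Tray:** at the stop the pull rose to about 24 N with no further travel. The last picture puts the front edge 0.180 m out; halfway through the job it measured 0.179 m.
- **Screen:** the gripper's position put it at about 1.57 rad just before release. After release the scene camera agreed to about a pixel. The top camera placed the bar about 4 mm nearer the robot, which could mean it is 0.02 rad short of upright. That camera had read the bar about 3 mm too near from the start.
- **Bystanders:** the handheld and paddle look unmoved in the last picture. The keyer was outside that picture. I did not recheck it, though the arm never worked near it.

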